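# Kit the job tray for the next lead

### The job

Lay out the kit for the next lead in the grey tray: put the jack plug, the speaker plug, the BNC plug and the black marker pen each lying lengthwise, either way round, on the bed of its own wooden nest between the end stops; each nest is just a little longer than the one thing that belongs in it. The XLR plug and the RCA plug do not belong to this kit: leave them where they lie.

Things in the scene. Friction and masses are not known exactly. Their poses are not given: they have to be found in the camera images.
- jack_plug: jack plug: silver, a 16 mm thick barrel drawn out into a thin ringed round-tipped pin, 69 mm long, 16 mm high, 25 g or so; the whole length may be gripped as if 12 mm wide. Lies with its long side along its own x axis. Origin: centre of its underside as it lies at the start; z up.
- speaker_plug: speaker plug: short fat black ribbed cylinder with a pale latch on it, 47 mm long, 24 mm wide, 26 mm high, 50 g or so; grips at 18 mm wide. Long side along its own x axis. Origin: centre of its underside as it lies at the start; z up.
- bnc_plug: BNC plug: very short silver connector, 27 mm long, 12 mm wide, 12 mm high, 12 g or so; grips at about 10 mm wide. Long side along its own x axis. Origin: centre of its underside as it lies at the start; z up.
- marker_pen: black marker pen, 134 mm long, 18 mm wide, 17 mm high, 18 g or so; grips at 13 mm wide, at its middle. Long side along its own y axis (not x). It does not roll. Origin: centre of its underside as it lies at the start; z up.
- xlr_plug: XLR plug, NOT wanted: slim black barrel tapering at the cable end, 68 mm long, 19 mm wide, 21 mm high. Long side along its own x axis. Stays where it lies (within 20 mm). Origin: centre of its underside as it lies at the start; z up.
- rca_plug: RCA plug, NOT wanted: slim plug with a red barrel and a short silver front, 45 mm long, 12 mm wide, 12 mm high. Long side along its own x axis. Stays where it lies (within 20 mm). Origin: centre of its underside as it lies at the start; z up.
- nest_150: fixed wooden nest, 166 x 46 mm, in a low grey tray (190 x 262 mm, rim 10 mm high): flat bed 4 mm thick, a stop at each end (8 mm thick, 10 mm above the bed), long sides open; 150 mm between the stops, the longest, for the marker pen. Origin: centre of underside, on the tray floor 4 mm above the table; y axis (not x) from stop to stop, z up. Four parallel nests, any order, centres 63 mm apart
- nest_86: fixed wooden nest, 102 x 46 mm, in a low grey tray (190 x 262 mm, rim 10 mm high): flat bed 4 mm thick, a stop at each end (8 mm thick, 10 mm above the bed), long sides open; 86 mm between the stops, second longest, for the jack plug. Origin: centre of underside, on the tray floor 4 mm above the table; y axis (not x) from stop to stop, z up. Four parallel nests, any order, centres 63 mm apart
- nest_64: fixed wooden nest, 80 x 46 mm, in a low grey tray (190 x 262 mm, rim 10 mm high): flat bed 4 mm thick, a stop at each end (8 mm thick, 10 mm above the bed), long sides open; 64 mm between the stops, third longest, for the speaker plug. Origin: centre of underside, on the tray floor 4 mm above the table; y axis (not x) from stop to stop, z up. Four parallel nests, any order, centres 63 mm apart
- nest_44: fixed wooden nest, 60 x 46 mm, in a low grey tray (190 x 262 mm, rim 10 mm high): flat bed 4 mm thick, a stop at each end (8 mm thick, 10 mm above the bed), long sides open; 44 mm between the stops, the shortest, for the BNC plug. Origin: centre of underside, on the tray floor 4 mm above the table; y axis (not x) from stop to stop, z up. Four parallel nests, any order, centres 63 mm apart
Things that resemble listed ones, but are neither listed nor needed, are in the scene too. Leave any orange look-alike of the speaker_plug alone.

How it is judged:
By the outcome, as a careful person would: the job done as asked, in the order asked, and still so for the second after the job is handed in, with the robot touching nothing.
It also fails if it takes over 120 s, if anything falls off the work surface, if the arm or the gripper's body presses on something with over 40 N, if the wrist force passes 120 N, or if a joint passes its speed limit or range.

### The arm

A 6-joint arm with a two-finger parallel gripper is mounted at the origin on a cart in front of the work surface, level with it; the furniture and walls round the work are solid. World frame = base frame: x ahead of the robot, y to its left, z up, the work surface at z = 0. Lengths are in m, angles in rad, forces in N, time in s.
With the tool pointing down it reaches from about 0.225 to 0.875 m from the base axis. Payload 3.4 kg.
Tool frame: the origin (TCP) lies at the very end of the fingers, on their centre line; the grasp point (between the pads) lies 19 mm behind it; z points along the fingers, y is the line along which they close (so a half turn about z gives the same grasp; the last joint's range is limited). The gripper opens to 85 mm and grips with 20 to 120 N. Pads are 22 mm wide; open, the fingers measure 114 mm over their backs; the gripper's body (76 mm by 85 mm) begins 54 mm behind the grasp point. The pads swing forward as they close: fully open they stand 13 mm farther back than shut.
Start: joints at [0.982, 0.276, 1.505, -0, 1.361, -0.121], TCP at [0.259, 0.513, 0.231] pointing down, gripper open.
Joint ranges: [-2.89, 2.89], [-0.75, 2.08], [0.22, 2.7], [-1.18, 4.32], [0.11, 2.71], [-2.7, 2.7]. Speed limits (rad/s): [2.57, 2.57, 3.14, 3.14, 3.14, 3.14].

### API

Orientations are given as a unit quaternion [w, x, y, z].
In Python, from rig import manip gives the robot as it stands. The module is installed in compiled form; this text tells all that it offers.
- The arm moves only by the tool play_rows, never from a script. Its argument "motion" is a list of rows, each a list of 5 numbers: the shift along the tool's x, y, z in units of 40 mm (1.0 is 40 mm), then the turn about the tool's z in units of 10 degrees (1.0 is 10 degrees), then the finger opening in mm, from 0 to 85.4. A call has 1 to 5 rows; each row is the pose to reach, as a shift and turn from the pose commanded when the call began, along the tool's axes at that moment; what a row does not reach only later rows make up. A row lasts 1/8 s, in which the tool goes at most 62.5 mm and 10.7 degrees, less where a joint would pass 70% of its speed; a pose out of reach is approached as far as the arm can. A call with a gripper value outside its range is refused whole. The fingers move at their own pace and stop on an object; "newtons" is the grip in N (left out, the last holds). Time passes only in rows, so rows that repeat a pose let the fingers close. It gives the time, the measured TCP pose, the force, the opening and the grip force at its end, in the units of the state.
- manip.get_state(): the state, without advancing time (a new reading comes with each control period).
- manip.get_image(name): name is "side" or "top" or "wrist"; returns a dict with "img" (420x560x3 uint8, red, green, blue), "range_z" (420x560 float32, m along the optical axis (not along the pixel's ray), 0 where there is no reading), "fx", "fy", "cx", "cy" (pixels), "D" ([k1, k2, p1, p2, k3] as OpenCV has them; the pictures are not rectified), "R" (3x3) and "t" (3): a world point X has camera coordinates R X + t. Camera axes: x right, y down, z forward; pixel columns grow to the right and rows downward; lengths in m; the calibration is good to about 2 mm. A picture is of the moment at which its call begins.
- manip.sign_off(): hands the job in; it is judged then, once.
The state is a dict: "clock": time; "qpos": joint angles; "qd": joint speeds; "effort": joint torques, N m; "position": TCP position; "ee_rot": TCP orientation; "contact_force": force on the tool from outside, world axes, zero at the start; "moment": the same for the moment, N m; "width": finger opening in m; "gripper_force": force on a finger pad.
Only numpy, scipy, OpenCV 4.12 (cv2) and the standard library are available. Lean on these libraries where they do the work, as an engineer would, in place of code of your own. Each camera call takes 0.05 s, during which the arm holds its last target. There are 200 camera calls.

## Working session

There is one attempt and no reset: what is moved stays moved. The work goes in short steps, Python scripts to look and compute and a tool call to move; the robot and the scene stay as the last step left them, time stands still between calls to the robot, and variables do not carry over. Pictures are saved under pics/ and viewed, at most 14 in all, crops included, and the job is handed in when it is done.

Besides the shell and the picture viewer there is one more tool, called after ">>>" by a JSON object that holds its "op" and its "data". play_rows: Moves the arm, as the interface text tells. Its arguments: {"type":"object","properties":{"motion":{"type":"array","items":{"type":"array","items":{"type":"number"}}},"newtons":{"type":"number"}},"required":["motion"]}

```bash
mkdir -p pics; cat > h.py <<'E'
import numpy as np, cv2
from rig import manip
def grab(n,f=None):
    d=manip.get_image(n); np.savez('last_'+n+'.npz',**{k:np.asarray(v) for k,v in d.items()})
    if f: cv2.imwrite('pics/'+f,d['img'][:,:,::-1])
    return d
def load(n): return dict(np.load('last_'+n+'.npz'))
def K(d): return np.array([[d['fx'],0,d['cx']],[0,d['fy'],d['cy']],[0,0,1]],float)
def cloud(d):
    h,w=d['range_z'].shape; u,v=np.meshgrid(np.arange(w),np.arange(h))
    p=cv2.undistortPoints(np.stack([u,v],-1).reshape(-1,1,2).astype(np.float64),K(d),np.array(d['D'],float)).reshape(h,w,2)
    z=d['range_z'][...,None].astype(float); X=np.concatenate([p*z,z],-1)
    W=(X-d['t'])@d['R']; W[d['range_z']<=0]=np.nan
    return W
def proj(d,X):
    return cv2.projectPoints(np.atleast_2d(np.asarray(X,float)),cv2.Rodrigues(np.array(d['R'],float))[0],np.array(d['t'],float),K(d),np.array(d['D'],float))[0].reshape(-1,2)
E
python3 - <<'E'
from h import *
print(manip.get_state())
for n in('top','side','wrist'):
    d=grab(n,n+'0.png'); W=cloud(d); print(n,d['t'],-d['R'].T@d['t'],np.nanpercentile(W.reshape(-1,3),[1,50,99],axis=0))
E
```

```text
{'clock': 0.0, 'qpos': array([ 9.82011731e-01,  2.76579370e-01,  1.50616689e+00,  4.29857263e-05,
        1.36069271e+00, -1.20993648e-01]), 'qd': array([-0.00090742,  0.00042867, -0.00077634,  0.00081937,  0.0006442 ,
        0.00016501]), 'effort': array([-1.34525420e-03, -4.16773868e+01, -2.45803320e+01, -5.58516222e-04,
        1.11068023e-02, -1.36103171e-06]), 'position': array([0.25896059, 0.51277719, 0.23043517]), 'ee_rot': array([-3.40492654e-04,  2.31772957e-01,  9.72769471e-01, -8.58332269e-04]), 'contact_force': array([ 0.03558061,  0.45190255, -0.43795397]), 'moment': array([-0.00968313,  0.02111373,  0.05497093]), 'gripper_force': 0.0, 'width': 0.08555023633251196}
top [-0.02954559  0.5343945   1.25019471] [ 0.37509862 -0.04175212  1.3065202 ] [[-0.12041101 -1.00604468 -0.78419363]
 [ 0.53715141 -0.03640206  0.0011114 ]
 [ 1.07706665  0.94519488  0.33917929]]
side [-0.47748582  0.14159651  0.80951763] [ 0.02375696 -0.82553787  0.47040824] [[-0.04081225 -0.64638602 -0.77893674]
 [ 0.5605351   0.18008643  0.00824327]
 [ 2.22955693  2.47554406  0.5330305 ]]
wrist [-0.57387684 -0.03851729  0.37995615] [0.18962534 0.54770998 0.37314996] [[-0.43383691 -0.75347678 -0.77930873]
 [ 0.27712207  0.5051966  -0.26899116]
 [ 0.56528977  1.43854275  0.3249264 ]]
```

View pics/top0.png

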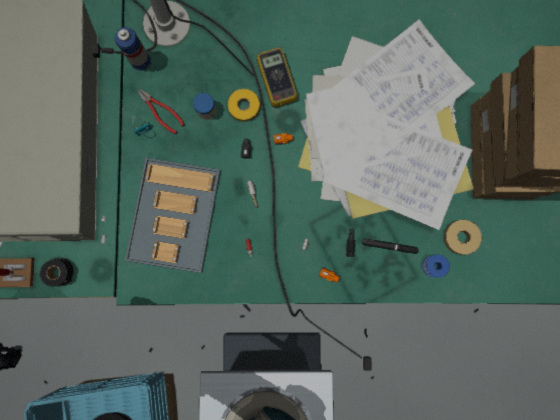

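View pics/side0.png

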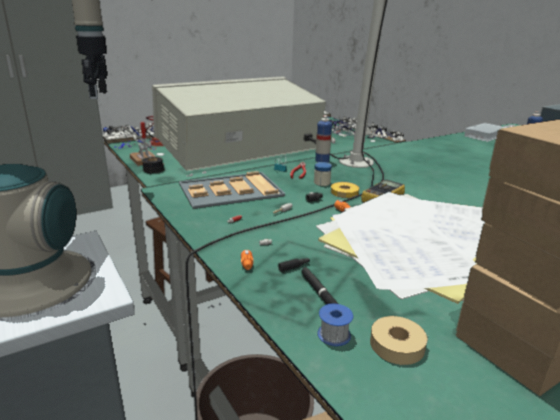

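The top view shows the tray at (173,215) with its nests. The candidates are speaker plug black (247,148), jack (253,193), RCA (249,246), BNC (305,244), XLR (351,243), marker (390,245), and orange look-alikes at (284,138) and (330,275). I'll enlarge to confirm and measure from depth.

```bash
python3 - <<'E'
from h import *
d=load('top'); W=cloud(d); im=d['img']
c=im[125:295,230:430,::-1]; cv2.imwrite('pics/topcrop.png',cv2.resize(c,None,fx=3.5,fy=3.5,interpolation=cv2.INTER_CUBIC))
print('base',proj(d,[[0,0,0],[0.26,0.513,0.23]]))
for nm,(u,v) in dict(spk=(247,148),jack=(253,193),rca=(249,246),bnc=(305,244),xlr=(351,243),mark=(390,245),o1=(284,138),o2=(330,275),n1=(180,178),n2=(175,203),n3=(170,227),n4=(166,253),tray=(140,190)).items():
    print(nm,W[v,u].round(4))
# objects: height segmentation
H=W[...,2]; 
t=W[(H>-.02)&(H<.02)&(W[...,0]>.25)&(W[...,0]<.8)&(abs(W[...,1])<.4)]; print('table z',np.median(t[:,2]))
m=((H>np.median(t[:,2])+.006)&(H<.06)).astype(np.uint8); m[:, :225]=0; m[:120]=0
n,l,s,cc=cv2.connectedComponentsWithStats(m)
for i in range(1,n):
    if 8<s[i,4]<2000:
        P=W[l==i]; (cx,cy),wh,a=cv2.minAreaRect(P[:,:2].astype(np.float32)*1000)
        print(cc[i].round(0),s[i,4],P.mean(0).round(3),'rect',round(cx),round(cy),np.round(wh),round(a),'zmax',P[:,2].max().round(3))
# side view depth near
E
```

```text
base [[265.42262691 438.86488937]
 [  0.92952436 339.02576802]]
spk [0.6948 0.0433 0.0254]
jack [0.5839 0.0293 0.0097]
rca [0.4518 0.0393 0.007 ]
bnc [ 0.4555 -0.0987  0.0132]
xlr [ 0.4568 -0.2105  0.0209]
mark [ 0.4517 -0.3057  0.0166]
o1 [ 0.7218 -0.049   0.0174]
o2 [ 0.3796 -0.1572  0.0285]
n1 [0.6239 0.2128 0.0052]
n2 [0.56   0.2233 0.0095]
n3 [0.5004 0.2351 0.0069]
n4 [0.436  0.243  0.0094]
tray [0.5933 0.3108 0.0092]
table z 0.0010721348339840706
[267. 136.] 40 [ 0.73  -0.007  0.009] rect 729 -6 [59.  7.] 8 zmax 0.013
[282. 138.] 170 [ 0.721 -0.044  0.021] rect 723 -46 [25. 48.] 5 zmax 0.031
[245. 149.] 158 [0.695 0.048 0.021] rect 698 48 [47. 23.] 0 zmax 0.031
[270. 152.] 15 [ 0.687 -0.013  0.01 ] rect 686 -13 [19.  5.] 1 zmax 0.016
[271. 160.] 9 [ 0.668 -0.015  0.01 ] rect 668 -15 [11.  4.] 14 zmax 0.013
[272. 177.] 13 [ 0.623 -0.019  0.01 ] rect 623 -19 [19.  5.] 9 zmax 0.012
[251. 191.] 107 [0.589 0.034 0.013] rect 583 31 [67. 15.] 18 zmax 0.022
[273. 188.] 19 [ 0.596 -0.021  0.009] rect 596 -21 [ 5. 26.] 90 zmax 0.012
[273. 201.] 25 [ 0.563 -0.02   0.009] rect 562 -19 [ 8.
[... 228 characters left out ...]
1.] 90 zmax 0.032
[351. 244.] 183 [ 0.454 -0.211  0.017] rect 460 -210 [18. 70.] 90 zmax 0.025
[274. 242.] 33 [ 0.462 -0.023  0.009] rect 462 -22 [ 5. 37.] 90 zmax 0.015
[248. 246.] 57 [0.451 0.041 0.011] rect 451 42 [35. 11.] 11 zmax 0.016
[305. 244.] 42 [ 0.456 -0.1    0.011] rect 456 -100 [10. 26.] 68 zmax 0.017
[390. 246.] 381 [ 0.45  -0.306  0.015] rect 451 -306 [132.  18.] 80 zmax 0.024
[282. 281.] 121 [ 0.366 -0.04   0.009] rect 368 -39 [145.  10.] 16 zmax 0.015
[437. 265.] 423 [ 0.402 -0.41   0.039] rect 401 -411 [56. 50.] 89 zmax 0.049
[329. 275.] 171 [ 0.38  -0.156  0.021] rect 379 -158 [46. 23.] 66 zmax 0.029
[264. 406.] 1272 [0.076 0.002 0.014] rect 78 -2 [192.  63.] 90 zmax 0.06
```

View pics/topcrop.png

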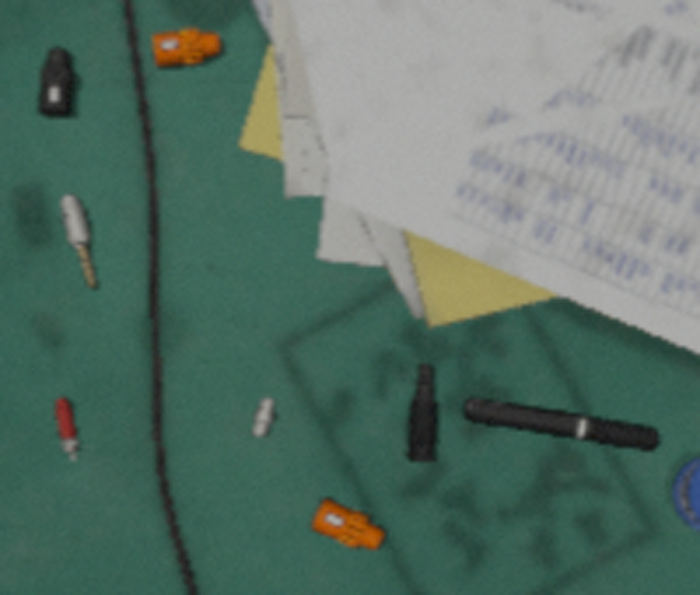

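View pics/wrist0.png

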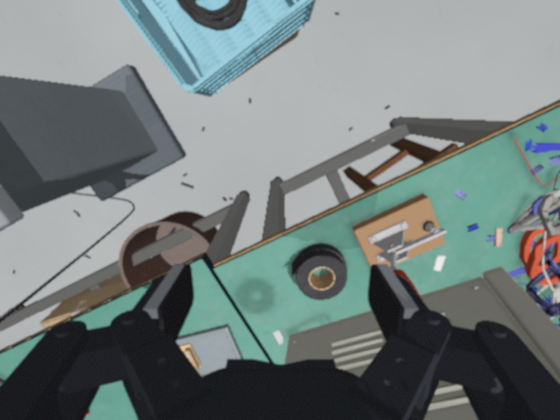

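```bash
cat >> h.py <<'E'
from scipy.spatial.transform import Rotation as Ro
def tool():
    s=manip.get_state(); q=s['ee_rot']; R=Ro.from_quat([q[1],q[2],q[3],q[0]]).as_matrix(); return s,R
def plan(p,phi=None):
    """shift (units) & turn (units) to TCP p, closing axis phi deg (mod 180)"""
    s,R=tool(); cur=np.degrees(np.arctan2(R[1,1],R[0,1])); sh=R.T@(np.array(p)-s['position'])/.04
    t=0
    if phi is not None: t=-((phi-cur+90)%180-90)/10
    print('shift',sh.round(3),'turn',round(t,3),'| cur',s['position'].round(4),'phi',round(cur,1),'q1,q6',np.degrees(s['qpos'][[0,5]]).round(0),'w',round(s['width'],4),'F',s['contact_force'].round(1),'t',round(s['clock'],1))
E
python3 - <<'E'
from h import *
d=load('top'); W=cloud(d); im=d['img'].astype(int)
wood=((im[...,0]>im[...,2]+40)&(im[...,0]>120)); wood[:150]=0; wood[275:]=0; wood[:,:120]=0; wood[:,222:]=0
n,l,s,c=cv2.connectedComponentsWithStats(wood.astype(np.uint8))
for i in range(1,n):
    if s[i,4]>50:
        P=W[l==i]; r=cv2.minAreaRect(P[:,:2].astype(np.float32)*1000); b=cv2.boxPoints(r)
        e=max([b[1]-b[0],b[2]-b[1]],key=np.linalg.norm)
        print(np.round(r[0],1),np.round(r[1]),'long dir',round(np.degrees(np.arctan2(e[1],e[0]))%180,1),'z',np.nanpercentile(P[:,2],[5,50,95]).round(4))
H=W[...,2]; print('max heights box',np.nanmax(H[0:240,0:95]), W[237,90],W[150,60])
plan([.58,.08,.23],110)
E
```

```text
[625.2 213.4] [162.  46.] long dir 80.1 z [0.004  0.0082 0.0141]
[563.1 223.9] [99. 46.] long dir 80.7 z [0.0041 0.0084 0.0159]
[501.1 232.8] [74. 45.] long dir 80.4 z [0.0049 0.0088 0.017 ]
[439.2 244.3] [56. 45.] long dir 80.5 z [0.0041 0.0083 0.0175]
max heights box 0.2222288221171046 [0.47245629 0.40868081 0.06677866] [0.6489271  0.43078842 0.19854111]
shift [-12.042  -6.041   0.022] turn -4.68 | cur [0.259  0.5129 0.2306] phi 63.2 q1,q6 [56. -7.] w 0.086 F [-0.4 -0.5 -0. ] t 0.1
```

>>> {"op": "play_rows", "data": {"motion": [[-1.3,-0.6,0,0,85],[-2.6,-1.3,0,-1,85],[-3.9,-1.95,0,-2,85],[-5.2,-2.6,0,-3,85],[-6.5,-3.25,0,-4,85]], "newtons": 30}}

```text
clock: 0.78
position: [0.4287, 0.2856, 0.2312]
ee_rot: [0.0, -0.105, 0.994, 0.0]
contact_force: [0.9, 1.0, -0.5]
width: 0.0849
gripper_force: 0.0
```

```bash
python3 -c "
from h import *
plan([.58,.08,.23],110)"
```

```text
shift [-2.628 -5.814  0.029] turn -0.797 | cur [0.4287 0.2856 0.2312] phi 102.0 q1,q6 [ 26. -76.] w 0.0849 F [ 0.9  1.  -0.5] t 0.8
```

>>> {"op": "play_rows", "data": {"motion": [[-0.65,-1.4,0,-0.8,85],[-1.3,-2.8,0,-0.8,85],[-1.95,-4.2,0,-0.8,85],[-2.6,-5.6,0,-0.8,85],[-2.6,-5.6,0,-0.8,85]]}}

```text
clock: 1.4
position: [0.5777, 0.085, 0.2304]
ee_rot: [0.0, -0.168, 0.986, -0.001]
contact_force: [-0.2, 0.5, 0.5]
width: 0.0852
gripper_force: 0.0
```

```bash
python3 - <<'E'
from h import *
plan([.58,.03,.23],110)
d=grab('wrist','w1.png'); print(proj(d,[[.583,.031,.01],[.698,.048,.02],[.625,.213,.01]]))
E
```

```text
shift [ 0.402 -1.315  0.012] turn -0.061 | cur [0.5777 0.085  0.2304] phi 109.4 q1,q6 [   2. -108.] w 0.0852 F [-0.2  0.5  0.5] t 1.4
[[236.90560846 168.85925335]
 [222.59347221 258.29155254]
 [361.21029705 244.92738425]]
```

View pics/w1.png

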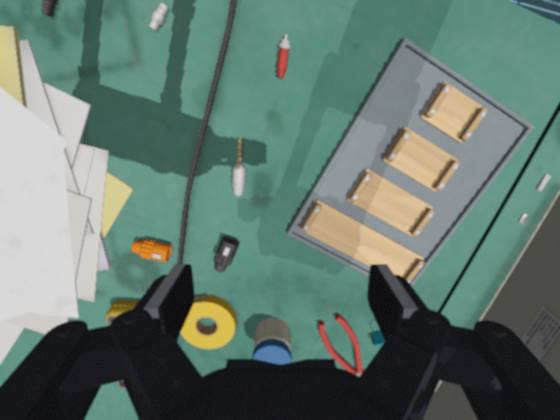

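The wrist view shows jack (239,168), speaker plug (226,253), RCA (283,56), BNC (159,15) and nests at (360,240), (393,202), (422,159) and (454,111). I'll measure them with the wrist depth.

```bash
cat >> h.py <<'E'
def objs(d,box,hmin=.005,hmax=.05,amin=30):
    """box u0,v0,u1,v1 : blobs above table; world mm rect"""
    W=cloud(d); H=W[...,2]; m=np.zeros(H.shape,np.uint8); u0,v0,u1,v1=box
    m[v0:v1,u0:u1]=((H>hmin)&(H<hmax))[v0:v1,u0:u1]
    n,l,s,c=cv2.connectedComponentsWithStats(m)
    for i in range(1,n):
        if s[i,4]>=amin:
            P=W[l==i]; rep(P,c[i])
def rep(P,c):
    r=cv2.minAreaRect(P[:,:2].astype(np.float32)*1000); b=cv2.boxPoints(r); e=max([b[1]-b[0],b[2]-b[1]],key=np.linalg.norm)
    print(np.round(c),'ctr',np.round(r[0],1),'size',np.round(r[1],1),'dir',round(np.degrees(np.arctan2(e[1],e[0]))%180,1),'z',np.percentile(P[:,2],[5,50,95,99]).round(4),'n',len(P))
def nests(d):
    W=cloud(d); hsv=cv2.cvtColor(d['img'],cv2.COLOR_RGB2HSV); m=((hsv[...,0]>8)&(hsv[...,0]<25)&(hsv[...,1]>70)&(hsv[...,2]>90)).astype(np.uint8)
    m=cv2.morphologyEx(m,cv2.MORPH_CLOSE,np.ones((3,3)))
    n,l,s,c=cv2.connectedComponentsWithStats(m)
    for i in range(1,n):
        P=W[(l==i)&(W[...,2]<.03)&(W[...,2]>-.01)&(W[...,1]>.1)]
        if len(P)>300: rep(P,c[i])
E
python3 - <<'E'
from h import *
d=load('wrist'); W=cloud(d)
print('table', np.nanmedian(W[190:230,260:280,2]),'trayfloor',np.nanmedian(W[165:190,330:345,2]), 'bed',[W[v,u].round(4) for u,v in((360,240),(393,202),(422,159),(454,111))])
nests(d); objs(d,(208,130,262,275)); objs(d,(270,30,300,85)); objs(d,(135,0,185,35))
E
```

```text
table -0.00010226884625981716 trayfloor 0.003960878486462182 bed [array([0.6194, 0.2091, 0.009 ]), array([0.5584, 0.2272, 0.0091]), array([0.4979, 0.2374, 0.0081]), array([0.4354, 0.2477, 0.0071])]
[453. 113.] ctr [437.6 245.1] size [60.4 45.1] dir 80.0 z [0.007  0.0086 0.0184 0.0192] n 2042
[421. 160.] ctr [499.7 238.2] size [87.8 45.1] dir 80.3 z [0.007  0.0084 0.0182 0.019 ] n 2355
[391. 203.] ctr [561.3 224.1] size [101.2  44.5] dir 80.1 z [0.0069 0.0082 0.0176 0.019 ] n 2690
[361. 241.] ctr [623.8 217.3] size [172.5  45.1] dir 80.2 z [0.0068 0.0081 0.017  0.0186] n 3719
[238. 172.] ctr [580.7  31.7] size [68.8 14.7] dir 16.6 z [0.0084 0.0124 0.0156 0.0163] n 499
[225. 254.] ctr [696.3  48.2] size [24.1 47.6] dir 176.6 z [0.0113 0.0209 0.0253 0.0262] n 578
[282.  57.] ctr [447.7  41.5] size [44.2 11.5] dir 10.9 z [0.0067 0.0101 0.0122 0.0127] n 385
[158.  17.] ctr [454.9 -96.5] size [11.4 27.1] dir 164.7 z [0.0069 0.0103 0.0124 0.0135] n 289
```

```bash
python3 -c "
from h import *
plan([.581,.0317,.003],106.6)"
```

```text
shift [ 0.336 -1.352  5.686] turn 0.29 | cur [0.5759 0.0871 0.2304] phi 109.5 q1,q6 [   2. -108.] w 0.0852 F [-1.2 -0.3  0.1] t 1.4
```

>>> {"op": "play_rows", "data": {"motion": [[0.2,-0.7,1.4,0.3,45],[0.34,-1.35,2.8,0.3,40],[0.34,-1.35,3.8,0.3,40],[0.34,-1.35,3.8,0.3,40],[0.34,-1.35,3.8,0.3,40]]}}

```text
clock: 2.08
position: [0.5815, 0.0345, 0.0809]
ee_rot: [0.001, -0.146, 0.989, -0.0]
contact_force: [-0.1, 1.0, 0.2]
width: 0.0398
gripper_force: 0.0
```

```bash
python3 - <<'E'
from h import *
for i in range(3):
    plan([.581,.0317,.003],106.6); 
    if i<2: d=grab('wrist','w2.png')
W=cloud(d); print(proj(d,[[.581,.0317,.01]]))
objs(d,(150,60,420,400)); 
E
```

```text
shift [ 0.037 -0.062  1.947] turn 0.019 | cur [0.5815 0.0345 0.0809] phi 106.8 q1,q6 [  -3. -110.] w 0.0398 F [-0.1  1.   0.2] t 2.1
shift [ 0.053 -0.053  1.962] turn 0.018 | cur [0.5821 0.0344 0.0815] phi 106.8 q1,q6 [  -3. -110.] w 0.0401 F [0.7 0.4 0.7] t 2.1
shift [ 0.056 -0.048  1.967] turn 0.018 | cur [0.5822 0.0342 0.0817] phi 106.8 q1,q6 [  -3. -110.] w 0.0401 F [-0.1  0.2  0.9] t 2.2
[[277.70702564 218.61198519]]
[217. 171.] ctr [576.5 -20.4] size [187.    9.3] dir 1.7 z [0.0056 0.0073 0.0087 0.0092] n 2232
[347.  64.] ctr [466.7  44.8] size [5.8 9.1] dir 106.1 z [0.0062 0.0089 0.0108 0.0113] n 125
[277. 224.] ctr [581.1  31.2] size [68.5 15.5] dir 16.5 z [0.0087 0.0125 0.0155 0.016 ] n 1199
[393. 252.] ctr [583.1 128.8] size [10.5 83.2] dir 170.9 z [0.0054 0.0093 0.0107 0.0112] n 899
[399. 286.] ctr [610.9 148.9] size [35.6 45.9] dir 171.2 z [0.0067 0.0089 0.0187 0.0193] n 1437
[260. 340.] ctr [691.9  48.2] size [23.9 38.9] dir 176.2 z [0.0077 0.0205 0.0255 0.0265] n 1101
```

>>> {"op": "play_rows", "data": {"motion": [[0.05,-0.06,1.2,0,40],[0.05,-0.06,1.95,0,40],[0.05,-0.06,1.95,0,40],[0.05,-0.06,1.95,0,5],[0.05,-0.06,1.95,0,5]], "newtons": 30}}

```text
clock: 2.8
position: [0.5811, 0.0307, 0.0035]
ee_rot: [0.002, -0.145, 0.989, -0.0]
contact_force: [-0.1, 0.7, 4.3]
width: 0.0106
gripper_force: 30.9
```

>>> {"op": "play_rows", "data": {"motion": [[0,0,0,0,5],[0,0,0,0,5],[0,0,-1.2,0,5],[0,0,-2,0,5],[0,0,-2,0,5]]}}

```text
clock: 3.42
position: [0.5819, 0.0305, 0.0849]
ee_rot: [0.004, -0.145, 0.989, -0.001]
contact_force: [0.8, 0.0, -0.0]
width: 0.011
gripper_force: 30.4
```

```bash
python3 - <<'E'
from h import *
plan([.5622,.2236,.082],-9.8)
d=grab('wrist','w3.png')
objs(d,(200,100,360,400)); 
E
```

```text
shift [-0.917  4.766  0.066] turn -6.349 | cur [0.5819 0.0305 0.0849] phi 106.7 q1,q6 [  -4. -111.] w 0.011 F [ 0.8  0.  -0. ] t 3.4
[219. 189.] ctr [588.9 -20.1] size [162.8   9.6] dir 2.1 z [0.0056 0.0074 0.0087 0.0092] n 1695
[270. 344.] ctr [689.7  52.7] size [34.4 15.1] dir 2.4 z [0.0164 0.0231 0.0262 0.0268] n 407
```

View pics/w3.png

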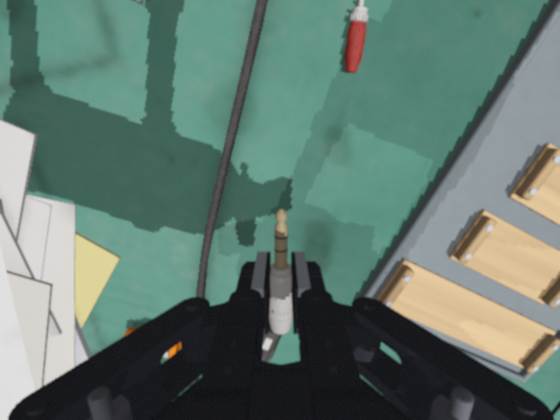

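>>> {"op": "play_rows", "data": {"motion": [[-0.1,0.6,0,1,5],[-0.2,1.2,0,2,5],[-0.3,1.8,0,3,5],[-0.4,2.4,0,4,5],[-0.5,3,0,5,5]]}}

```text
clock: 4.1
position: [0.5627, 0.1518, 0.0797]
ee_rot: [-0.001, 0.289, 0.957, -0.001]
contact_force: [0.7, 0.5, 0.1]
width: 0.0106
gripper_force: 30.4
```

```bash
python3 -c "
from h import *
plan([.5622,.2236,.06],-9.8)"
```

```text
shift [1.004 1.488 0.492] turn 6.617 | cur [0.5627 0.1518 0.0797] phi 56.4 q1,q6 [  8. -48.] w 0.0106 F [0.7 0.5 0.1] t 4.1
```

>>> {"op": "play_rows", "data": {"motion": [[0.2,0.3,0,1,5],[0.4,0.6,0,2,5],[0.6,0.9,0,3,5],[0.8,1.2,0,4,5],[1,1.5,0,5,5]]}}

```text
clock: 4.72
position: [0.5624, 0.2235, 0.0796]
ee_rot: [-0.001, 0.667, 0.745, -0.001]
contact_force: [-1.1, 0.3, -0.3]
width: 0.0107
gripper_force: 30.4
```

>>> {"op": "play_rows", "data": {"motion": [[0,0,0,1,5],[0,0,0,1.6,5],[0,0,0.3,1.6,5],[0,0,0.3,1.6,5]]}}

```text
clock: 5.22
position: [0.5619, 0.2228, 0.067]
ee_rot: [-0.001, 0.762, 0.648, -0.002]
contact_force: [-0.4, -0.4, -0.5]
width: 0.0108
gripper_force: 30.4
```

```bash
python3 - <<'E'
from h import *
plan([.5622,.2236,.012],-9.8)
d=grab('wrist','w4.png'); print(manip.get_state()['position'])
W=cloud(d); nests(d)
hsv=cv2.cvtColor(d['img'],cv2.COLOR_RGB2HSV)
m=(W[...,2]>.035)&(W[...,2]<.085); m[330:]=0
P=W[m]; print('held',len(P)); 
if len(P): rep(P,(0,0))
E
```

```text
shift [0.022 0.011 1.375] turn 0.059 | cur [0.5619 0.2228 0.067 ] phi -9.2 q1,q6 [15. 24.] w 0.0108 F [-0.4 -0.4 -0.5] t 5.2
[0.56249045 0.22298927 0.06775216]
[371. 199.] ctr [624.7 221.5] size [150.3  45.7] dir 80.1 z [0.0069 0.0079 0.0162 0.0183] n 12751
[281. 203.] ctr [563.5 234.6] size [82.7 45.2] dir 80.3 z [0.0069 0.008  0.0175 0.0185] n 5969
[192. 221.] ctr [499.8 236. ] size [79.7 46.1] dir 80.3 z [0.007  0.0081 0.0179 0.0187] n 6709
[105. 222.] ctr [438.1 244.9] size [63.1 46.5] dir 81.0 z [0.007  0.0082 0.0181 0.0188] n 4995
held 2836
[0 0] ctr [563.9 222.5] size [36.1 65.5] dir 99.1 z [0.0718 0.0769 0.0828 0.0844] n 2836
```

View pics/w4.png

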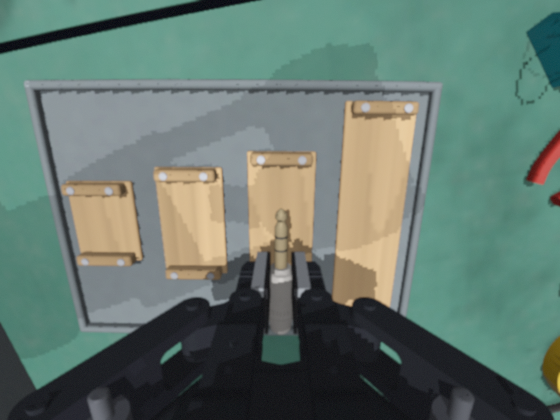

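>>> {"op": "play_rows", "data": {"motion": [[0.03,0,0.8,0.06,5],[0.03,0,1.38,0.06,5],[0.03,0,1.38,0.06,5],[0.03,0,1.38,0.06,5]]}}

```text
clock: 5.78
position: [0.5641, 0.2246, 0.0147]
ee_rot: [0.0, 0.765, 0.644, 0.0]
contact_force: [0.1, -0.4, 0.1]
width: 0.0105
gripper_force: 31.3
```

>>> {"op": "play_rows", "data": {"motion": [[0,0,0,0,20],[0,0,0,0,26],[0,0,0,0,26],[0,0,-1,0,26],[0,0,-2.5,0,26]]}}

```text
clock: 6.4
position: [0.5623, 0.2241, 0.1134]
ee_rot: [-0.001, 0.765, 0.643, -0.002]
contact_force: [1.2, 0.6, 0.2]
width: 0.026
gripper_force: 0.0
```

```bash
python3 - <<'E'
from h import *
plan([.68,.03,.15],86.5)
d=grab('wrist'); W=cloud(d); print(proj(d,[[.562,.2236,.015],[.5685,.2595,.012]]))
objs(d,(230,180,330,330),.0125,.03)
E
```

```text
shift [-4.276  3.729 -0.924] turn 8.36 | cur [0.5623 0.2241 0.1134] phi -9.9 q1,q6 [15. 25.] w 0.026 F [1.2 0.6 0.2] t 6.4
[[281.14109522 209.9888177 ]
 [281.4360214  165.76830502]]
[283. 219.] ctr [562.4 219.7] size [60.  14.4] dir 80.3 z [0.0169 0.0208 0.0235 0.0241] n 931
[281. 259.] ctr [553.7 179.1] size [ 8.4 39.4] dir 170.4 z [0.0135 0.0174 0.0188 0.0192] n 463
```

```bash
python3 -c "
from h import *
plan([.696,.048,.11],86.6)"
```

```text
shift [-3.831  3.913  0.358] turn 8.352 | cur [0.5679 0.2258 0.1234] phi -9.9 q1,q6 [15. 25.] w 0.0258 F [2.8 1.8 4.3] t 6.5
```

>>> {"op": "play_rows", "data": {"motion": [[-0.7,0.7,0,1,50],[-1.4,1.4,0,2,50],[-2.1,2.1,0,3,50],[-2.8,2.8,0,4,50],[-3.5,3.6,0,5,50]]}}

```text
clock: 7.08
position: [0.6821, 0.0609, 0.1142]
ee_rot: [-0.0, 0.966, 0.257, 0.0]
contact_force: [0.4, -0.7, -0.5]
width: 0.05
gripper_force: 0.0
```

>>> {"op": "play_rows", "data": {"motion": [[0,0,0,1,45],[0,0,0,2,45],[0,0,0,3,45],[0,0,0,3.3,45],[0,0,0,3.3,45]]}}

```text
clock: 7.7
position: [0.6816, 0.0619, 0.1141]
ee_rot: [-0.0, 1.0, -0.025, 0.0]
contact_force: [0.2, -0.7, 1.0]
width: 0.0452
gripper_force: 0.0
```

```bash
python3 - <<'E'
from h import *
d=grab('wrist','w5.png'); print(proj(d,[[.696,.048,.02]]))
objs(d,(150,50,420,330)); plan([.696,.048,.004],86.6)
E
```

```text
[[296.622866   193.20381887]]
[174.  75.] ctr [787.1 134.3] size [12.  42.2] dir 140.6 z [0.0074 0.029  0.0481 0.0495] n 1116
[281.  71.] ctr [785.6  56.5] size [78.  32.1] dir 87.1 z [0.0159 0.0172 0.0184 0.0189] n 3660
[363. 166.] ctr [695.  -10.3] size [214.1  10.7] dir 6.9 z [0.0056 0.0073 0.0086 0.0092] n 1883
[400. 155.] ctr [721.3 -36.6] size [23.6 31.8] dir 93.9 z [0.011  0.0216 0.026  0.0268] n 1126
[296. 192.] ctr [697.3  48.2] size [23.1 47.2] dir 176.9 z [0.0152 0.0211 0.0256 0.0266] n 1524
[188. 248.] ctr [642.5 148.5] size [66.5 16.7] dir 79.6 z [0.0054 0.0095 0.0108 0.0114] n 611
[174. 276.] ctr [614.  160.5] size [55.5 51.7] dir 79.2 z [0.0069 0.0082 0.0093 0.0174] n 2135
shift [0.377 0.329 2.753] turn 0.056 | cur [0.6816 0.0619 0.1141] phi -92.8 q1,q6 [-1. 92.] w 0.0451 F [-0.8 -0.1 -0.2] t 7.8
```

>>> {"op": "play_rows", "data": {"motion": [[0.4,0.33,0.8,0,45],[0.4,0.33,1.9,0,45],[0.4,0.33,2.75,0,45],[0.4,0.33,2.75,0,45],[0.4,0.33,2.75,0,10]], "newtons": 35}}

```text
clock: 8.38
position: [0.6977, 0.0479, 0.0053]
ee_rot: [-0.0, 1.0, -0.025, 0.001]
contact_force: [0.2, 0.3, -0.2]
width: 0.028
gripper_force: 0.0
```

>>> {"op": "play_rows", "data": {"motion": [[0,0,0,0,10],[0,0,0,0,10],[0,0,0,0,10],[0,0,-1.2,0,10],[0,0,-2,0,10]]}}

```text
clock: 9.0
position: [0.6972, 0.0479, 0.0858]
ee_rot: [-0.0, 1.0, -0.025, 0.001]
contact_force: [1.0, 0.0, -0.6]
width: 0.0175
gripper_force: 36.3
```

```bash
python3 - <<'E'
from h import *
plan([.5002,.2350,.085],-9.8)
E
```

```text
shift [-5.155 -4.423  0.015] turn -8.309 | cur [0.6972 0.0479 0.0858] phi -92.9 q1,q6 [-2. 91.] w 0.0175 F [ 1.   0.  -0.6] t 9.0
```

>>> {"op": "play_rows", "data": {"motion": [[-1,-0.8,0,-0.9,10],[-2,-1.7,0,-1.8,10],[-3,-2.6,0,-2.7,10],[-4,-3.4,0,-3.6,10],[-5.1,-4.4,0,-4.6,10]]}}

```text
clock: 9.62
position: [0.5009, 0.2347, 0.0843]
ee_rot: [-0.0, 0.929, 0.37, 0.0]
contact_force: [0.1, 0.3, -0.3]
width: 0.0174
gripper_force: 36.3
```

>>> {"op": "play_rows", "data": {"motion": [[0,0,0,-1,10],[0,0,0,-2,10],[0,0,0,-3,10],[0,0,0,-3.7,10],[0,0,0,-3.7,10]]}}

```text
clock: 10.25
position: [0.5018, 0.2339, 0.0842]
ee_rot: [-0.0, 0.766, 0.643, -0.0]
contact_force: [0.4, -0.1, -0.6]
width: 0.0176
gripper_force: 36.3
```

```bash
python3 - <<'E'
from h import *
d=grab('wrist','w6.png'); plan([.5002,.2350,.0125],-9.8)
W=cloud(d); nests(d)
m=(W[...,2]>.05)&(W[...,2]<.115); m[330:]=0; P=W[m]; rep(P,(0,0))
m[:,:230]=0;m[:,340:]=0
n,l,s,c=cv2.connectedComponentsWithStats(m.astype(np.uint8)); print(s,c)
E
```

```text
shift [ 0.019 -0.046  1.793] turn -0.021 | cur [0.5019 0.2339 0.0842] phi -10.0 q1,q6 [18. 28.] w 0.0176 F [-0.3 -0.8 -0.8] t 10.3
[442. 205.] ctr [622.8 210.9] size [171.4  46.7] dir 80.3 z [0.0068 0.008  0.0171 0.0184] n 12157
[359. 210.] ctr [561.7 225.1] size [102.1  45.7] dir 80.3 z [0.0069 0.0081 0.0179 0.0187] n 6237
[277. 203.] ctr [500.6 241.1] size [69.3 45.2] dir 80.2 z [0.0069 0.008  0.0177 0.0185] n 4219
[196. 218.] ctr [437.9 246.5] size [60.1 45.5] dir 80.1 z [0.007  0.0082 0.0181 0.0188] n 4323
[0 0] ctr [500.9 231.9] size [44.5 44.7] dir 127.0 z [0.0921 0.1005 0.1119 0.1143] n 5192
[[     0      0    560    420 230016]
 [   230    228    104    100   5184]] [[279.47596689 207.98571838]
 [280.56635802 276.68923611]]
```

View pics/w6.png

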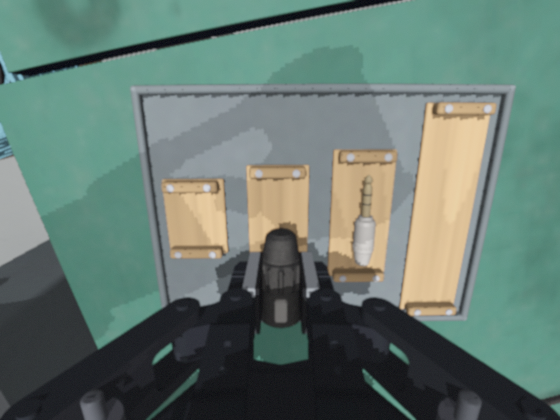

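>>> {"op": "play_rows", "data": {"motion": [[0.03,-0.05,0.9,0,10],[0.03,-0.05,1.6,0,10],[0.03,-0.05,1.77,0,10],[0.03,-0.05,1.77,0,10],[0.03,-0.05,1.77,0,10]]}}

```text
clock: 10.92
position: [0.5007, 0.2356, 0.0141]
ee_rot: [0.0, 0.766, 0.643, 0.0]
contact_force: [-0.7, 0.4, 3.1]
width: 0.0175
gripper_force: 36.8
```

>>> {"op": "play_rows", "data": {"motion": [[0,0,0,0,26],[0,0,0,0,30],[0,0,0,0,30],[0,0,-1,0,30],[0,0,-2.5,0,30]]}}

```text
clock: 11.55
position: [0.4989, 0.235, 0.1125]
ee_rot: [-0.001, 0.766, 0.643, -0.002]
contact_force: [1.9, -0.0, 0.4]
width: 0.0297
gripper_force: 0.0
```

```bash
python3 - <<'E'
from h import *
d=grab('wrist'); objs(d,(230,150,330,330),.0135,.05); plan([.455,-.0965,.11],74.7)
E
```

```text
[282. 165.] ctr [505.6 271.4] size [ 7.5 39.7] dir 170.7 z [0.016  0.0177 0.019  0.0196] n 502
[283. 222.] ctr [498.9 227.4] size [63. 39.] dir 79.1 z [0.0166 0.0277 0.0328 0.0343] n 2053
shift [-8.426  0.212  0.249] turn -8.458 | cur [0.5044 0.237  0.1218] phi -9.9 q1,q6 [18. 28.] w 0.0298 F [1.7 0.1 5.6] t 11.6
```

>>> {"op": "play_rows", "data": {"motion": [[-1.2,0,0,-1,45],[-2.5,0.1,0,-2,45],[-3.8,0.1,0,-3,45],[-5.1,0.15,0,-4,45],[-6.4,0.2,0,-5,45]]}}

```text
clock: 12.22
position: [0.4648, -0.0155, 0.1133]
ee_rot: [0.0, 0.426, 0.905, 0.0]
contact_force: [0.3, -0.4, -0.1]
width: 0.0452
gripper_force: 0.0
```

```bash
python3 - <<'E'
from h import *
plan([.455,-.0965,.10],74.7)
E
```

```text
shift [-1.403 -1.479  0.334] turn -3.507 | cur [ 0.4648 -0.0155  0.1133] phi 39.6 q1,q6 [-10. -50.] w 0.0452 F [ 0.3 -0.4 -0.1] t 12.2
```

>>> {"op": "play_rows", "data": {"motion": [[-0.7,-0.7,0.1,-1,40],[-1.4,-1.48,0.3,-2,40],[-1.4,-1.48,0.33,-3,40],[-1.4,-1.48,0.33,-3.5,40],[-1.4,-1.48,0.33,-3.5,40]]}}

```text
clock: 12.85
position: [0.4546, -0.095, 0.0999]
ee_rot: [0.0, 0.137, 0.991, 0.0]
contact_force: [0.1, -0.3, -1.0]
width: 0.04
gripper_force: 0.0
```

```bash
python3 - <<'E'
from h import *
d=grab('wrist','w7.png'); print(proj(d,[[.455,-.0965,.01]])); objs(d,(200,120,360,330)); plan([.455,-.0965,.003],74.7)
E
```

```text
[[279.11666861 214.24630275]]
[352. 139.] ctr [417.  -25.9] size [41.5  7.6] dir 8.7 z [0.0055 0.0072 0.0086 0.0091] n 381
[203. 145.] ctr [ 386.7 -135.6] size [ 4.1 22.7] dir 159.6 z [0.0059 0.0174 0.0237 0.0245] n 201
[278. 213.] ctr [454.4 -97.3] size [11.5 26.8] dir 164.5 z [0.0072 0.0103 0.0125 0.0129] n 399
shift [-0.019 -0.037  2.426] turn -0.049 | cur [ 0.4546 -0.0949  0.1   ] phi 74.2 q1,q6 [-20. -95.] w 0.0402 F [ 0.  -0.2  0. ] t 12.9
```

View pics/w7.png

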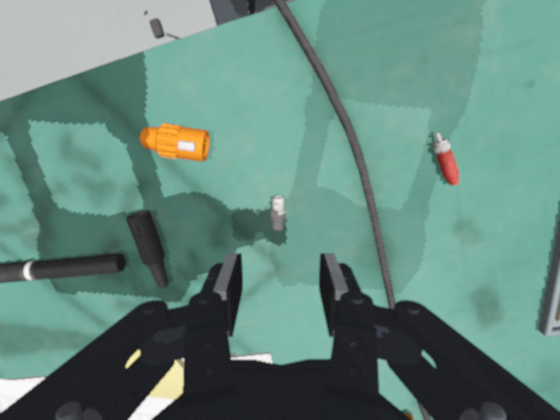

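The picture shows the BNC at (278,213), clear of the cable. Going down.

>>> {"op": "play_rows", "data": {"motion": [[-0.01,-0.055,1,-0.03,35],[-0.01,-0.055,2,-0.03,35],[-0.01,-0.055,2.44,-0.03,35],[-0.01,-0.055,2.44,-0.03,35],[-0.01,-0.055,2.44,-0.03,4]], "newtons": 25}}

```text
clock: 13.52
position: [0.4552, -0.0972, 0.0031]
ee_rot: [0.001, 0.134, 0.991, -0.0]
contact_force: [-1.0, -0.4, 0.9]
width: 0.018
gripper_force: 0.0
```

>>> {"op": "play_rows", "data": {"motion": [[0,0,0,0,4],[0,0,0,0,4],[0,0,0,0,4],[0,0,-1.2,0,4],[0,0,-2.2,0,4]]}}

```text
clock: 14.15
position: [0.4543, -0.097, 0.0917]
ee_rot: [-0.0, 0.134, 0.991, 0.0]
contact_force: [-0.0, -0.3, -0.0]
width: 0.0081
gripper_force: 27.8
```

```bash
python3 - <<'E'
from h import *
plan([.4380,.2455,.085],-9.8)
E
```

```text
shift [2.667 8.148 0.168] turn 8.44 | cur [ 0.4543 -0.097   0.0917] phi 74.6 q1,q6 [-21. -95.] w 0.0081 F [-0.  -0.3 -0. ] t 14.2
```

>>> {"op": "play_rows", "data": {"motion": [[0.4,1.2,0,0.8,4],[0.8,2.5,0,1.6,4],[1.2,3.8,0,2.5,4],[1.7,5.1,0,3.4,4],[2.1,6.3,0,4.3,4]]}}

```text
clock: 14.78
position: [0.4398, 0.1696, 0.0907]
ee_rot: [0.0, 0.49, 0.872, 0.0]
contact_force: [0.5, -0.3, 0.3]
width: 0.0086
gripper_force: 27.8
```

```bash
python3 - <<'E'
from h import *
plan([.4380,.2455,.085],-9.8)
E
```

```text
shift [1.643 0.947 0.143] turn 4.114 | cur [0.4398 0.1696 0.0907] phi 31.3 q1,q6 [ 13. -19.] w 0.0086 F [ 0.5 -0.3  0.3] t 14.8
```

>>> {"op": "play_rows", "data": {"motion": [[0.8,0.45,0,1,4],[1.64,0.95,0,2,4],[1.64,0.95,0,3,4],[1.64,0.95,0,4,4],[1.64,0.95,0,4.1,4]]}}

```text
clock: 15.4
position: [0.438, 0.2438, 0.0905]
ee_rot: [-0.0, 0.762, 0.648, -0.0]
contact_force: [-0.4, -0.6, -0.9]
width: 0.0084
gripper_force: 27.8
```

```bash
python3 - <<'E'
from h import *
d=grab('wrist','w8.png'); plan([.4380,.2457,.0105],-9.8)
nests(d)
E
```

```text
shift [ 0.048 -0.011  2.   ] turn 0.053 | cur [0.4381 0.2437 0.0905] phi -9.3 q1,q6 [21. 30.] w 0.0081 F [-0.5  0.7 -0.2] t 15.4
[517. 206.] ctr [625.1 211.7] size [168.8  53.7] dir 81.3 z [0.0067 0.0079 0.0162 0.0182] n 10896
[437. 208.] ctr [561.  225.1] size [101.5  46.1] dir 80.3 z [0.0069 0.0081 0.0179 0.0188] n 5651
[357. 208.] ctr [499.5 236. ] size [79.5 45.2] dir 80.3 z [0.0069 0.0082 0.0186 0.027 ] n 3640
[280. 211.] ctr [437.7 246.5] size [59.7 45. ] dir 80.4 z [0.007  0.0081 0.018  0.0187] n 3894
```

View pics/w8.png

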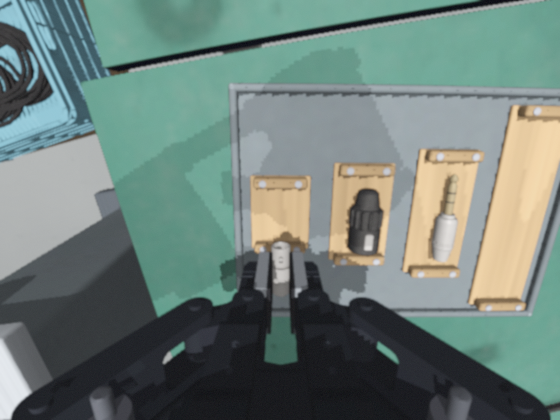

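>>> {"op": "play_rows", "data": {"motion": [[0.06,-0.02,1,0.05,4],[0.06,-0.02,1.8,0.05,4],[0.06,-0.02,1.98,0.05,4],[0.06,-0.02,1.98,0.05,4],[0.06,-0.02,1.98,0.05,4]]}}

```text
clock: 16.08
position: [0.4386, 0.2464, 0.012]
ee_rot: [0.0, 0.765, 0.644, 0.001]
contact_force: [0.0, -0.2, -0.4]
width: 0.0083
gripper_force: 27.8
```

>>> {"op": "play_rows", "data": {"motion": [[0,0,0,0,16],[0,0,0,0,24],[0,0,0,0,24],[0,0,-1,0,24],[0,0,-2.5,0,24]]}}

```text
clock: 16.7
position: [0.4365, 0.2457, 0.1108]
ee_rot: [-0.001, 0.765, 0.644, -0.002]
contact_force: [0.8, -0.1, 0.2]
width: 0.0241
gripper_force: 0.0
```

```bash
python3 - <<'E'
from h import *
d=grab('wrist'); objs(d,(230,150,330,330),.0125,.05); plan([.451,-.306,.12],-10)
E
```

```text
[283. 178.] ctr [442.  272.2] size [ 7.6 38.9] dir 170.6 z [0.0151 0.0177 0.019  0.0196] n 515
[283. 209.] ctr [438.1 246.7] size [27.3 11.6] dir 79.8 z [0.015  0.0183 0.0202 0.0207] n 398
[283. 238.] ctr [433.3 221.1] size [ 7.9 39.9] dir 170.7 z [0.0137 0.0176 0.0189 0.0193] n 481
shift [-13.606   2.593  -0.073] turn 0.016 | cur [0.4418 0.248  0.1194] phi -9.8 q1,q6 [21. 31.] w 0.024 F [1.9 1.3 4.7] t 16.8
```

>>> {"op": "play_rows", "data": {"motion": [[-1.4,0.2,0,0,45],[-2.8,0.4,0,0,45],[-4.2,0.7,0,0,45],[-5.6,1,0,0,45],[-7,1.3,0,0,45]]}}

```text
clock: 17.38
position: [0.4412, -0.0403, 0.1114]
ee_rot: [0.0, 0.765, 0.644, 0.0]
contact_force: [1.3, 0.0, 0.7]
width: 0.0448
gripper_force: 0.0
```

>>> {"op": "play_rows", "data": {"motion": [[-1.4,0.3,0,0,45],[-2.8,0.6,0,0,45],[-4.2,0.9,0,0,45],[-5.5,1.2,0,0,45],[-5.5,1.2,0,0,45]]}}

```text
clock: 18.0
position: [0.4515, -0.2676, 0.1111]
ee_rot: [0.001, 0.767, 0.642, -0.0]
contact_force: [0.3, 0.4, 0.1]
width: 0.0448
gripper_force: 0.0
```

```bash
python3 - <<'E'
from h import *
d=grab('wrist','w9.png'); print(proj(d,[[.451,-.306,.01]])); objs(d,(100,10,460,340)); plan([.451,-.306,.003],-10)
E
```

```text
[[287.64078536 249.39777323]]
[428.  63.] ctr [ 560.6 -185. ] size [87.4 45.1] dir 53.6 z [0.0362 0.0424 0.0446 0.0485] n 4670
[156.  81.] ctr [ 378.2 -155.7] size [47.3 24.8] dir 64.7 z [0.0136 0.0212 0.0258 0.0268] n 2158
[269. 138.] ctr [ 457.6 -209.4] size [19.1 68.7] dir 175.8 z [0.0119 0.0166 0.0199 0.0208] n 1866
[367. 152.] ctr [ 517.5 -227.1] size [ 0.4 19.5] dir 102.5 z [0.0473 0.0488 0.0498 0.0499] n 33
[285. 243.] ctr [ 449.1 -305.4] size [133.6  17.3] dir 80.0 z [0.0107 0.0157 0.0175 0.018 ] n 2767
[254. 336.] ctr [ 401.5 -392.9] size [10.9 37.1] dir 172.1 z [0.0055 0.0099 0.0164 0.0175] n 250
shift [-1.01   0.187  2.697] turn -0.004 | cur [ 0.4507 -0.2649  0.1109] phi -10.0 q1,q6 [-38. -28.] w 0.0449 F [-0.6  0.4  0.2] t 18.1
```

View pics/w9.png

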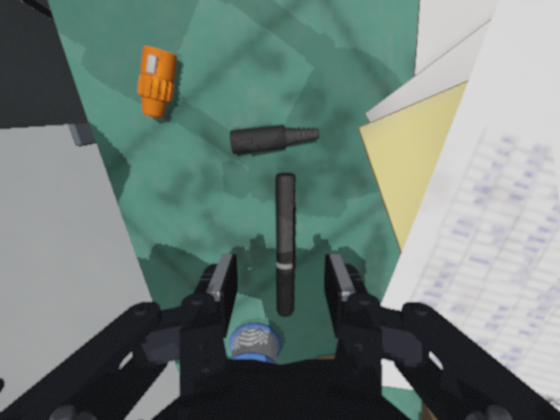

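>>> {"op": "play_rows", "data": {"motion": [[-1,0.145,0.8,0,45],[-1,0.145,1.8,0,45],[-1,0.145,2.69,0,45],[-1,0.145,2.69,0,45],[-1,0.145,2.69,0,6]], "newtons": 40}}

```text
clock: 18.68
position: [0.4504, -0.3034, 0.0047]
ee_rot: [0.001, 0.765, 0.644, 0.0]
contact_force: [-0.0, 0.7, 0.2]
width: 0.028
gripper_force: 0.0
```

>>> {"op": "play_rows", "data": {"motion": [[0,0,0,0,6],[0,0,0,0,6],[0,0,0,0,6],[0,0,-1.2,0,6],[0,0,-2.6,0,6]]}}

```text
clock: 19.3
position: [0.4491, -0.3034, 0.1085]
ee_rot: [-0.001, 0.765, 0.644, -0.0]
contact_force: [0.7, -0.7, -0.5]
width: 0.0119
gripper_force: 40.3
```

```bash
python3 - <<'E'
from h import *
plan([.624,.2135,.1],-9.8)
d=grab('wrist'); W=cloud(d); m=(W[...,2]>.085)&(W[...,2]<.15); m[290:]=0; m[:,:240]=0; m[:,330:]=0
P=W[m]; rep(P,(0,0))
E
```

```text
shift [13.48   2.095  0.224] turn -0.006 | cur [ 0.4491 -0.3034  0.1085] phi -9.9 q1,q6 [-41. -32.] w 0.0119 F [ 0.7 -0.7 -0.5] t 19.3
[0 0] ctr [ 449.4 -275.2] size [38.2 73.8] dir 91.8 z [0.1147 0.1194 0.1401 0.1458] n 6850
```

>>> {"op": "play_rows", "data": {"motion": [[1.3,0.2,0,0,6],[2.7,0.4,0,0,6],[4.1,0.6,0,0,6],[5.5,0.8,0,0,6],[6.9,1,0,0,6]]}}

```text
clock: 19.98
position: [0.537, -0.0372, 0.1083]
ee_rot: [0.001, 0.765, 0.644, 0.001]
contact_force: [0.9, -0.2, -0.4]
width: 0.0113
gripper_force: 40.3
```

>>> {"op": "play_rows", "data": {"motion": [[1.4,0.2,0,0,6],[2.8,0.4,0,0,6],[4.2,0.6,0,0,6],[5.6,0.8,0,0,6],[6.6,1.1,0,0,6]]}}

```text
clock: 20.6
position: [0.6252, 0.2164, 0.1082]
ee_rot: [0.0, 0.765, 0.644, 0.001]
contact_force: [0.4, -0.3, -0.4]
width: 0.0119
gripper_force: 40.3
```

>>> {"op": "play_rows", "data": {"motion": [[0,0,0,0,6],[0,0,0,0,6],[0,0,0,0,6]]}}

```text
clock: 20.98
position: [0.6244, 0.2125, 0.1078]
ee_rot: [0.0, 0.766, 0.643, -0.0]
contact_force: [-1.0, -0.1, 0.0]
width: 0.0119
gripper_force: 40.3
```

```bash
python3 - <<'E'
from h import *
d=grab('wrist','w10.png'); plan([.6242,.2163,.0125],-9.8)
nests(d)
E
```

```text
shift [ 0.094 -0.023  2.385] turn -0.014 | cur [0.6245 0.2125 0.1079] phi -9.9 q1,q6 [13. 23.] w 0.0117 F [-0.3 -0.  -1. ] t 21.0
[279. 159.] ctr [627.4 235.1] size [122.4  44.9] dir 80.4 z [0.0069 0.008  0.0179 0.0188] n 4040
[205. 202.] ctr [562.1 225.2] size [101.3  45.4] dir 80.1 z [0.0069 0.0081 0.0179 0.0186] n 5039
[135. 201.] ctr [500.2 235.7] size [79.5 45.5] dir 79.8 z [0.0069 0.0083 0.0187 0.0277] n 3073
[ 60. 208.] ctr [434.  245.4] size [63.  54.8] dir 80.5 z [0.0069 0.0084 0.0184 0.019 ] n 2976
```

View pics/w10.png

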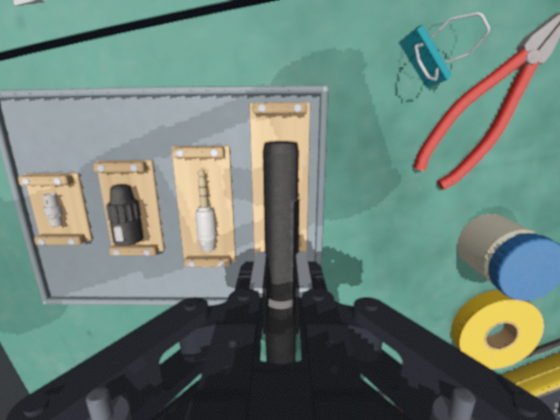

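>>> {"op": "play_rows", "data": {"motion": [[0.09,-0.02,0.9,0,6],[0.09,-0.02,1.8,0,6],[0.09,-0.02,2.3,0,6],[0.09,-0.02,2.37,0,6],[0.09,-0.02,2.37,0,6]]}}

```text
clock: 21.65
position: [0.6249, 0.2168, 0.0133]
ee_rot: [0.0, 0.766, 0.643, 0.0]
contact_force: [0.4, -0.1, 0.2]
width: 0.0119
gripper_force: 42.2
```

>>> {"op": "play_rows", "data": {"motion": [[0,0,0,0,18],[0,0,0,0,26],[0,0,0,0,26],[0,0,-1,0,26],[0,0,-2.5,0,26]]}}

```text
clock: 22.28
position: [0.6232, 0.2171, 0.1118]
ee_rot: [-0.001, 0.765, 0.644, -0.002]
contact_force: [0.2, 0.1, 0.4]
width: 0.0261
gripper_force: 0.0
```

>>> {"op": "play_rows", "data": {"motion": [[-1,-0.5,-1,0,26],[-2.2,-1,-2,0,26],[-3.4,-1,-2.5,0,26],[-3.4,-1,-2.5,0,26],[-3.4,-1,-2.5,0,26]]}}

```text
clock: 22.9
position: [0.562, 0.0907, 0.2128]
ee_rot: [-0.0, 0.765, 0.643, 0.0]
contact_force: [-0.4, 0.9, -0.7]
width: 0.0259
gripper_force: 0.0
```

```bash
python3 - <<'E'
from h import *
plan([.6,.1,.2])
d=grab('wrist','w11.png'); W=cloud(d); nests(d); objs(d,(100,20,540,330),.0125,.05)
t=grab('top'); objs(t,(225,230,380,262),.007)
E
```

```text
shift [0.393 0.897 0.32 ] turn 0 | cur [0.562  0.0907 0.2128] phi -9.9 q1,q6 [ 2. 12.] w 0.0259 F [-0.4  0.9 -0.7] t 22.9
[258.  51.] ctr [562.  224.9] size [100.5  44.6] dir 80.1 z [0.0068 0.0083 0.0182 0.0191] n 3678
[317.  71.] ctr [621.2 199.2] size [137.2  44.8] dir 80.2 z [0.0067 0.0082 0.019  0.0216] n 3995
[200.  55.] ctr [499.9 235. ] size [78.7 45.2] dir 80.1 z [0.0069 0.0084 0.0191 0.0261] n 2384
[140.  58.] ctr [438.1 245.7] size [59.5 45.3] dir 80.7 z [0.0069 0.0084 0.0184 0.0191] n 2133
[194.  21.] ctr [505.3 267.4] size [ 2.7 40.5] dir 169.8 z [0.0132 0.0171 0.0189 0.0193] n 156
[260.  63.] ctr [563.1 223.6] size [68.3 15.5] dir 80.1 z [0.0165 0.0207 0.0237 0.0246] n 771
[320.  71.] ctr [622.  197.5] size [97.9 17.7] dir 79.5 z [0.0189 0.0238 0.0259 0.0266] n 1722
[133.  30.] ctr [442.5 271.8] size [ 8.8 40.1] dir 169.4 z [0.0135 0.0178 0.0193 0.0202] n 400
[196.  57.] ctr [500.8 234.8] size [46.9 24.4] dir 80.0 z [0.0214 0.0291 0.0335 0.0348] n 1131
[136.  57.] ctr [439.  246.1] size [27.  12.1] dir 81.2 z [0.0141 0.0185 0.0206 0.0213] n 323
[482.  93.] ctr [784.6 151
[... 603 characters left out ...]
[0.0151 0.031  0.033  0.0338] n 2537
[424. 265.] ctr [721.4 -44.6] size [24. 47.] dir 96.4 z [0.0145 0.0211 0.0256 0.0265] n 594
[461. 311.] ctr [ 756.5 -112.1] size [ 46.9 127.9] dir 179.9 z [0.0161 0.023  0.0461 0.047 ] n 2270
[370. 303.] ctr [649.6 -86.8] size [ 8.7 10.3] dir 161.6 z [0.0138 0.0154 0.0166 0.0174] n 46
[533. 322.] ctr [ 840.6 -130.2] size [19.3 24.4] dir 93.3 z [0.0445 0.0461 0.0473 0.0477] n 215
[274. 246.] ctr [452.5 -23.1] size [76.5  6.7] dir 2.3 z [0.0072 0.0089 0.0122 0.0133] n 61
[351. 245.] ctr [ 457.  -210.8] size [17.9 64.4] dir 176.9 z [0.0107 0.0168 0.0226 0.0252] n 178
[248. 247.] ctr [450.2  41.9] size [37.5 10.6] dir 11.3 z [0.0081 0.0117 0.0152 0.0156] n 57
```

View pics/w11.png

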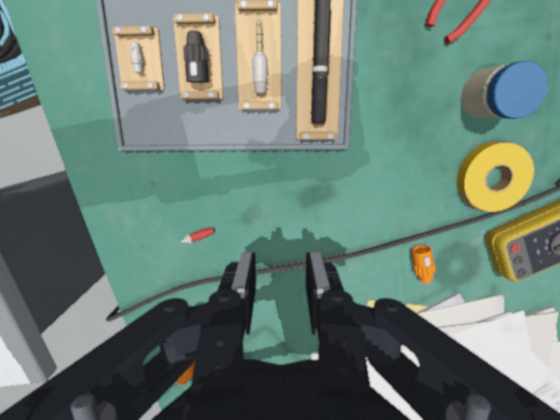

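All four pieces are lying flat in their nests, with tops 12 to 26 mm above the beds as expected. The marker's near end stops about 8 mm short of its stop, and the XLR and RCA plugs haven't moved. Handing in.

```bash
python3 -c "
from rig import manip
print(manip.sign_off())"
```

```text
the job is handed in; nothing more can be done
None
```

I placed the jack plug, speaker plug, BNC plug and marker pen in their own nests, left the XLR and RCA plugs where they lay, and handed the job in at about 23 s on the robot's clock; the hand-in returned no verdict.

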